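Index the glazing wheel to the bare cup

ROBOT

A 6-joint arm with a two-finger parallel gripper is mounted at the origin on a cart in front of the work surface, level with it; the furniture and walls round the work are solid. World frame = base frame: x ahead of the robot, y to its left, z up, the work surface at z = 0. Lengths are in mm, angles in degrees, forces in N, time in s.
With the tool pointing down it reaches from about 350 to 975 mm from the base axis. Payload 7.1 kg.
Tool frame: the origin (TCP) lies on the centre line of the jaws, within the pads' length; the fingertips stand 25 mm ahead of it and the grasp point (between the pads) lies 6 mm ahead of it; z points along the fingers, y is the direction in which the jaws open and shut (so a half turn about z gives the same grasp; the last joint's range is limited). The gripper opens to 88 mm and grips with 3 to 60 N. Pads are 20 mm wide; open, the fingers measure 115 mm over their backs; the gripper's body (75 mm by 178 mm) begins 61 mm behind the grasp point.
Start: joints at [-71.906, 24.242, 93.386, -0, 62.372, -1.089], TCP at [205.38, -590.275, 247.675] pointing down, gripper open.
Joint ranges: [-172.04, 172.04], [-51.8, 120.97], [4.93, 147.93], [-75.15, 255.16], [6.16, 154.13], [-145.62, 145.62]. Speed limits (degrees/s): [136.94, 136.94, 172.46, 180, 180, 180].

INTERFACE

Orientations are given as a 3x3 rotation matrix whose columns are the frame's x, y, z axes.
In Python, from bench import bot gives the robot as it stands. The module is installed in compiled form; this text tells all that it offers.
- The arm moves only by the shell command python3 -m pendant 'ROWS' [OPENING] [FORCE]. ROWS is JSON, a list of rows, each a list of 6 numbers: the shift along the tool's x, y, z in mm, then the turn, a rotation vector about the tool's x, y, z in rad. In form: [[x, y, z, rx, ry, rz], ...]. A call has 1 to 20 rows; each row shifts and turns the pose as measured when the row begins, along the tool's axes as they then stand; what a row does not reach is not made up. A row lasts 1/8 s, in which the tool goes at most 62.5 mm and 10.7 degrees, less where a joint would pass 70% of its speed; a pose out of reach is approached as far as the arm can. A call is refused whole if a number of a shift passes 62.5 or a number of a turn 0.188, either way. A call with a gripper value outside its range is refused whole. OPENING is the finger opening in mm, from 0 to 87.8, set as the call begins (- or left out, the last holds). The fingers move at their own pace and stop on an object; FORCE is the grip in N (left out, the last holds). Time passes only in rows, so rows that do not move let the fingers close. It gives the time, the measured TCP pose, the force and the opening at its end, in the units of the state.
- bot.state(): the state, without advancing time (a new reading comes with each control period).
- bot.grab_frame(name): name is "scene" or "top" or "wrist"; returns a dict with "frame" (420x560x3 uint8, red, green, blue), "depth" (420x560 float32, mm along the optical axis (not along the pixel's ray), 0 where there is no reading), "fx", "fy", "cx", "cy" (pixels), "cam_to_world" (4x4, takes a point from camera to world coordinates); the wrist camera has in their place "tool_from_camera" (4x4, takes a point from camera to tool coordinates, whose origin is the TCP and whose axes are the flange's). Camera axes: x right, y down, z forward; pixel columns grow to the right and rows downward; lengths in mm; the calibration is good to about 2 mm. The wrist camera is an equidistant fisheye: a pixel r from the principal point sees the ray r / f radians off the axis. A picture is of the moment at which its call begins: read the wrist's pose just before it.
- bot.job_done(): hands the job in, once; it reports no verdict.
The state is a dict: "time": time; "joint_pos": joint angles; "joint_vel": joint speeds; "joint_efforts": joint torques, N m; "eef_pos": TCP position; "ee_rot": TCP orientation; "force": force on the tool from outside, world axes, zero at the start; "ft_torque": the same for the moment, N m; "finger_gap": finger opening in mm.
Only numpy, scipy, OpenCV 4.12 (cv2) and the standard library are available. Lean on these libraries where they do the work, as an engineer would, in place of code of your own. Each camera call takes 0.05 s, during which the arm holds its last target. There are 200 camera calls.

TASK

The bare, unglazed cup on the notched glazing wheel is next for the brush, so bring it round to the front: with a fingertip swing the latch arm out clear of the wheel, turn the wheel by pushing its rim until the bare cup stands at the brass arrow, then push the latch fully home again so that the wheel is locked there. Two of the cups are freshly glazed and all three must stay standing where they are on the wheel: do not touch, lift or topple any cup, and leave the other things on the table alone. Nothing is picked up.

Things in the scene. Friction and masses are not known exactly. Their poses are not given: they have to be found in the camera images.
- stand: Grey cast stand of the glazing wheel, fixed to the table. Origin on the table top, on the wheel's vertical axis; z up; its -x axis points to the front (about towards the robot), where a low tongue (out to 164 mm from the axis, 13 mm high) carries a flat brass arrow that points at the axis. A low arm goes out to the front left under the latch's pivot.
- wheel_top (a point): Centre of the wheel's face, 90 mm above the table; its axes turn with the wheel. The wheel is a flat grey metal plate, 260 mm across, 16 mm thick, with a black non-slip pad and open air below its rim. Six rounded notches are cut in the rim, at 0, 60, .. 300 degrees in this frame. The three cups stand at every second notch, 120 degrees apart, in any order; at the start a free notch is at the front.
- rim_notch (a point): Floor of the notch at 0 degrees of the wheel, at the wheel's face, 95 mm from the axis; turns with the wheel. Each notch is 59 mm wide at the rim and narrows to 33 mm at 113 mm from the axis. A fingertip let down into a notch from above and moved round in an arc takes the wheel along by the notch's side.
- wheel (a joint): Turn of the wheel about its upright axis, rad, 0 at the start, growing counter-clockwise seen from above; free to go round either way. It turns against light friction (under 1 N at the rim) and stops at once when let go. With the latch home it is locked at one of six positions, 60 degrees apart, each with a notch at the front and one at the roller.
- latch (a joint): Swing of the latch arm about its upright pivot, rad: 0 fully home (roller in a notch, wheel locked; so at the start), 0.50 fully out at its stop; from 0.39 the roller is clear of the rim. It stays where it is left; about 1 N moves the handle. Pushed home it draws the wheel true if a notch is within about 10 degrees of the roller, else the roller stops on the rim.
- latch_pivot (a point): Axis of the latch, on top of its pivot bolt, 76 mm above the table, at [-133, 60] mm in the stand's frame (front left of the wheel).
- latch_handle (a point): Middle of the latch's handle: an upright black peg 17 to 21 mm thick at the end of the green latch arm, outside the rim on the wheel's left. The point is 100 mm above the table, the peg's top 120 mm, the arm's top 70 mm. Home, it is 55 mm clear of the rim. It swings on 161 mm radius about point latch_pivot: away from the wheel (counter-clockwise from above) to open.
- latch_roller (a point): Centre of the latch's black roller, 31 mm across, 81 mm above the table. Home, it sits in the notch that lies 120 degrees counter-clockwise from the stand's +x axis (front left), 114 mm from the wheel's axis; fully out it is about 155 mm from the axis.
- front_place (a point): Point on the stand's front line, behind the brass arrow, 65 mm from the wheel's axis, level with the wheel's face: where the bare cup's foot is to come.
- cup_bisque: The bare, unglazed cup: matt pale pinkish clay, 65 mm across, 67 mm high. It stands loose on the wheel, 65 mm from the axis, in line with a notch. Origin at the centre of its foot, on the wheel's face, z up.
- cup_glazed: Cup with shiny grey-green glaze, 65 mm across, 71 mm high, loose on the wheel 65 mm from the axis. Origin at the centre of its foot, z up.
- cup_dark: Cup with dark brown glaze, 62 mm across, 59 mm high, loose on the wheel 65 mm from the axis. Origin at the centre of its foot, z up.
- glaze_jar: White plastic glaze jar with a grey lid, 63 mm across, 78 mm high, upright on the table to the right; origin under its centre. Leave alone.
- glaze_brush: Round brush, 198 mm long, lying on the table at the front right; origin at the centre of its underside. Leave alone.
- sprig_mould: White plaster mould block, 52x70x31 mm, on the table to the right; origin under its centre. Leave alone.
- stamp: Red-brown stamp, 19 mm thick, 54 mm high, standing on the table to the right; origin under its centre. Leave alone.
- tape: Roll of masking tape lying flat, 103 mm across, 25 mm high, on the table behind on the left; origin under its centre. Leave alone.
- test_tile: Blue L-shaped glaze test tile, 30x38x59 mm, standing on the table to the left; origin under its centre. Leave alone.
- rib: Red kidney-shaped rib, 37x92x8 mm, lying on the table to the left; origin under its centre. Leave alone.
Things that resemble listed ones, but are neither listed nor needed, are in the scene too. What is shaped like the cup_bisque but blue is not meant.

How it is judged (in metres and radians):
On the way, in this order (a step that is already met when the one before it is completed fails the run):
1. the latch is swung out clear of the wheel (value of joint latch above 0.42 rad), for 0.1 s.
2. with the latch out, the bare cup is turned to the front and the wheel stands (value of joint latch above 0.4 rad and horizontal distance between cup_bisque and front_place below 0.02 m and velocity of joint wheel between -0.1 and 0.1 rad/s), for 0.2 s.
At the end, for the whole second after the job is handed in: The bare cup's centre is within 20 mm (level) of the front place at the brass arrow, the latch is home (joint under 0.05 rad), the wheel is still and the three cups stand upright and at rest on it (value of joint latch below 0.05 rad and horizontal distance between cup_bisque and front_place below 0.02 m and velocity of joint wheel between -0.1 and 0.1 rad/s and angle between each of cup_bisque, cup_glazed, cup_dark's own z axis and vertical below 0.1 rad and linear speed of each of cup_bisque, cup_glazed, cup_dark below 0.03 m/s); the robot touches nothing.
It fails at once if the robot touches a cup (contact force between any of the fingers, the arm and cup_bisque above 0.3 N or contact force between any of the fingers, the arm and cup_glazed above 0.3 N or contact force between any of the fingers, the arm and cup_dark above 0.3 N).
It fails at once if a cup is lifted, toppled, pushed off or shifted along the wheel (height (world z) of any of cup_bisque, cup_glazed, cup_dark above 0.102 m or angle between any of cup_bisque, cup_glazed, cup_dark's own z axis and vertical above 0.3 rad or horizontal distance between any of cup_bisque, cup_glazed, cup_dark and wheel_top above 0.082 m or horizontal distance between any of cup_bisque, cup_glazed, cup_dark and wheel_top below 0.048 m).
It fails at once if one of the other things on the table is moved by more than 2 cm (distance of any of glaze_jar, glaze_brush, sprig_mould, stamp, tape, test_tile, rib from where it was at the start of the episode above 0.02 m).
It also fails if it takes over 72 s, if anything falls off the work surface, if the arm or the gripper's body presses on something with over 40 N, if the wrist force passes 120 N, or if a joint passes its speed limit or range.

## Working session

There is one attempt and no reset: what is moved stays moved. The work goes in short steps, Python scripts to look and compute and a shell command to move; the robot and the scene stay as the last step left them, time stands still between calls to the robot, and variables do not carry over. Pictures are saved under pics/ and viewed, about 8 in all and at most 12, crops included, and the job is handed in when it is done.

```bash
mkdir -p pics
cat > h.py <<'E'
import numpy as np, cv2, pickle
from bench import bot
def grab(n):
    g=bot.grab_frame(n); pickle.dump(g,open(n+'.pkl','wb')); return g
def load(n): return pickle.load(open(n+'.pkl','rb'))
def px(g,u,v,z=None):
    K=np.array([(u-g['cx'])/g['fx'],(v-g['cy'])/g['fy'],1.])
    T=np.array(g['cam_to_world'])
    if z is None:
        d=g['depth'][int(round(v)),int(round(u))]; return (T@np.r_[K*d,1])[:3]
    r=T[:3,:3]@K; o=T[:3,3]; return o+r*(z-o[2])/r[2]
def save(n,im): cv2.imwrite('pics/'+n,im[:,:,::-1])
E
python3 - <<'E'
from h import *
for n in('top','scene'):
    g=grab(n); save(n+'0.png',g['frame']); print(n,np.round(g['cam_to_world'],2).tolist(),g['fx'])
s=bot.state(); print(s['time'],s['eef_pos'],s['ee_rot'],s['finger_gap'])
E
```

```text
top [[-0.02, -1.0, 0.08, 424.13], [-1.0, 0.02, 0.0, 54.98], [-0.0, -0.08, -1.0, 1065.66], [0.0, 0.0, 0.0, 1.0]] 389.1019460187397
scene [[-0.57, -0.58, 0.58, -432.22], [-0.82, 0.42, -0.39, 718.96], [-0.02, -0.7, -0.71, 1259.75], [0.0, 0.0, 0.0, 1.0]] 498.9435998598782
0.1 [ 205.22895757 -589.84991802  247.00447017] [[ 9.44478165e-01  3.28573918e-01 -4.19552213e-04]
 [ 3.28574186e-01 -9.44477312e-01  1.26964170e-03]
 [ 2.09136036e-05 -1.33700289e-03 -9.99999106e-01]] 87.96283596398499
```

View pics/top0.png

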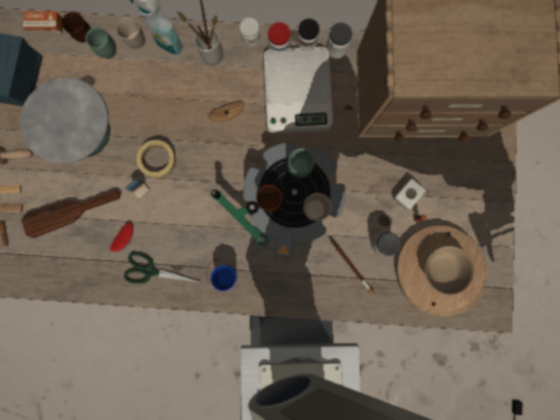

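View pics/scene0.png

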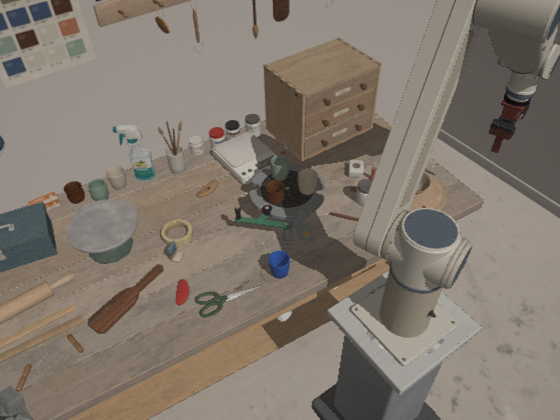

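Run:
```python
from h import *
g=load('top'); c=g['frame'][125:275,190:390]
c=cv2.resize(c,None,fx=4,fy=4,interpolation=cv2.INTER_CUBIC)
c=(255*(c/255.)**0.55).astype(np.uint8)
for i in range(0,800,80): cv2.putText(c,str(190+i//4),(i,10),0,.35,(255,255,0)); cv2.line(c,(i,0),(i,4),(255,255,0))
for i in range(0,600,80): cv2.putText(c,str(125+i//4),(0,i+4),0,.35,(255,255,0))
save('crop.png',c)
for u,v in[(317,207),(270,197),(301,163),(284,250),(250,207),(216,193),(262,239)]: print(u,v,px(g,u,v).round())
```

```text
317 207 [514. -48.  94.]
270 197 [542.  69.  93.]
301 163 [627. -11.  94.]
284 250 [407.  35.  13.]
250 207 [518. 120.  92.]
216 193 [557. 208.  72.]
262 239 [437.  92.  75.]
```

View pics/crop.png

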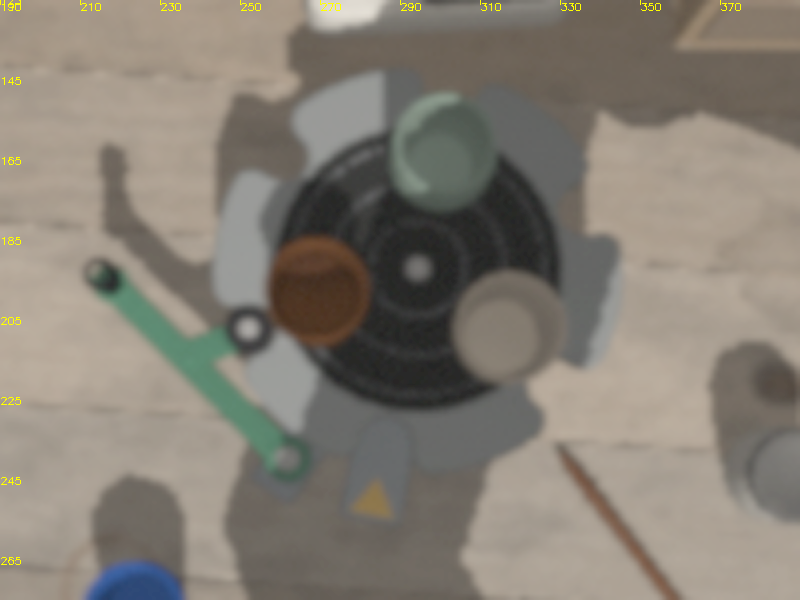

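Run:
```python
from h import *
g=load('top')
A=px(g,294.5,192,90);P=px(g,262,239.5,76);R=px(g,251.5,207,90);H=px(g,215.5,193.3,120);T=px(g,284,251,13)
f=lambda v:np.degrees(np.arctan2(v[1],v[0]))
for n,p in zip('APRHT',(A,P,R,H,T)): print(n,p.round(1))
print('yaw from P',f((P-A))-f((-133,60)),'dist',np.hypot(*(P-A)[:2]),145.9)
print('from arrow',f(A-T),np.hypot(*(A-T)[:2]),'roller',f(R-A)-120,np.hypot(*(R-A)[:2]))
print('H from P',np.hypot(*(H-P)[:2]),f(H-P),'H from A',np.hypot(*(H-A)[:2]),f(H-A))
for u,v,z in((317,206,140),(269.5,197.5,130),(301,163,140)): q=px(g,u,v,z); print(np.hypot(*(q-A)[:2]),f(q-A))
for n,(u,v) in dict(tile=(137,188),tape=(155,158),scissor=(200,281),blue=(223,277),brushtip=(332,238),brushend=(371,290),scale=(298,90),rib=(122,237)).items(): print(n,px(g,u,v).round())
```

```text
A [553.7   7.   90. ]
P [435.7  91.5  76. ]
R [517.7 116.2  90. ]
H [550.1 202.  120. ]
T [404.4  35.1  13. ]
yaw from P -11.311881072464189 dist 145.13198525734327 145.9
from arrow -10.636601758231501 151.88117697353547 roller -11.733414988777085 114.90761469281962
H from P 159.07579254931645 43.983675890341985 H from A 194.97409672996773 91.04495380028055
65.27733316526941 -129.2830181671908
65.15232849959261 105.65288429898723
65.14225955668124 -13.098101705635617
tile [583. 433.  13.]
tape [668. 387.   3.]
scissor [328. 263.   4.]
blue [338. 201.   7.]
brushtip [437. -96.   6.]
brushend [ 297. -195.   14.]
scale [839. -11.  38.]
rib [450. 472.  13.]
```

```bash
cat >> h.py <<'E'
from scipy.spatial.transform import Rotation as Ro
A=np.array([553.7,7.]);P=np.array([435.7,91.5]);YAW=-11.3
def Rt(a): # tool down, tool y at world angle a deg
    a=np.radians(a); y=np.array([np.cos(a),np.sin(a),0]); z=np.array([0,0,-1.]); return np.c_[np.cross(y,z),y,z]
def pol(c,r,a): return np.asarray(c)+r*np.array([np.cos(np.radians(a)),np.sin(np.radians(a))])
def plan(wps):
    "wps: (x,y,z,ang,nrows)"
    s=bot.state(); p=np.array(s['eef_pos']); R=np.array(s['ee_rot']); out=[]
    for x,y,z,a,n in wps:
        p1=np.array([x,y,z]); rv=Ro.from_matrix(R.T@Rt(a)).as_rotvec(); p0=p.copy(); R0=R.copy()
        for i in range(n):
            q=p0+(p1-p0)*(i+1)/n; Rn=R0@Ro.from_rotvec(rv*(i+1)/n).as_matrix()
            out.append([*(int(round(t)) if abs(t)>8 else round(float(t),1) for t in R.T@(q-p)),*(round(float(t),3)+0. for t in Ro.from_matrix(R.T@Rn).as_rotvec())]); p=q;R=Rn
    print(str(out).replace(' ',''))
def st():
    s=bot.state(); R=np.array(s['ee_rot']); print(round(s['time'],2),np.round(s['eef_pos'],1),'yang',round(np.degrees(np.arctan2(R[1,1],R[0,1])),1),'tilt',np.round(R[:2,2],3),'F',np.round(s['force'],1),s['finger_gap'])
E
python3 -c "
from h import *
plan([(572,182,230,58,19)])"
```

```text
[[32,-32,0.9,0.0,0.0,-0.118],[35,-28,0.9,0.0,0.0,-0.118],[38,-24,0.9,0.0,0.0,-0.118],[41,-19,0.9,0.0,0.0,-0.118],[43,-14,0.9,0.0,0.0,-0.118],[44,-9,0.9,0.0,0.0,-0.118],[45,-3.7,0.9,0.0,0.0,-0.118],[45,1.6,0.9,0.0,0.0,-0.118],[44,6.9,0.9,0.0,0.0,-0.118],[43,12,0.9,0.0,0.0,-0.118],[42,17,0.9,0.0,0.0,-0.118],[39,22,0.9,0.0,0.0,-0.118],[36,26,0.9,0.0,0.0,-0.118],[33,31,0.9,0.0,0.0,-0.118],[29,34,0.9,0.0,0.0,-0.118],[25,37,0.9,0.0,0.0,-0.118],[20,40,0.9,0.0,0.0,-0.118],[15,42,0.9,0.0,0.0,-0.118],[10,44,0.9,0.0,0.0,-0.118]]
```

```bash
python3 -m pendant '[[32,-32,0,0,0,-0.118],[35,-28,0,0,0,-0.118],[38,-24,0,0,0,-0.118],[41,-19,1,0,0,-0.118],[43,-14,1,0,0,-0.118],[44,-9,1,0,0,-0.118],[45,-4,1,0,0,-0.118],[45,2,1,0,0,-0.118],[44,7,1,0,0,-0.118],[43,12,1,0,0,-0.118],[42,17,1,0,0,-0.118],[39,22,1,0,0,-0.118],[36,26,1,0,0,-0.118],[33,31,1,0,0,-0.118],[29,34,1,0,0,-0.118],[25,37,1,0,0,-0.118],[20,40,1,0,0,-0.118],[15,42,1,0,0,-0.118],[10,44,1,0,0,-0.118]]' 0
python3 -c "
from h import *
st(); plan([(572,182,200,58,5)])
g=grab('wrist'); save('w1.png',g['frame']); print(np.round(g['tool_from_camera'],3).tolist(),g['fx'],g['cx'],g['cy'])"
```

```text
time: 2.48
eef_pos: [556.1, 214.7, 228.2]
ee_rot: [[-0.88, 0.475, -0.004], [0.475, 0.88, 0.003], [0.005, 0.0, -1.0]]
force: [1.6, -0.2, -0.2]
finger_gap: 0.5
2.48 [556.1 214.7 228.2] yang 61.6 tilt [-0.004  0.003] F [ 1.6 -0.2 -0.2] 0.4640490054154499
[[-5.9,-4.3,5.6,0.0,-0.001,0.013],[-6.0,-4.2,5.6,0.0,-0.001,0.013],[-6.0,-4.1,5.6,0.0,-0.001,0.013],[-6.1,-4.0,5.6,0.0,-0.001,0.013],[-6.1,-3.9,5.6,0.0,-0.001,0.013]]
[[0.001, -0.952, -0.307, 85.044], [1.0, 0.0, 0.001, -1.249], [-0.001, -0.307, 0.952, -137.208], [0.0, 0.0, 0.0, 1.0]] 325.19226210127806 276.5164041591931 211.35886984952484
```

View pics/w1.png

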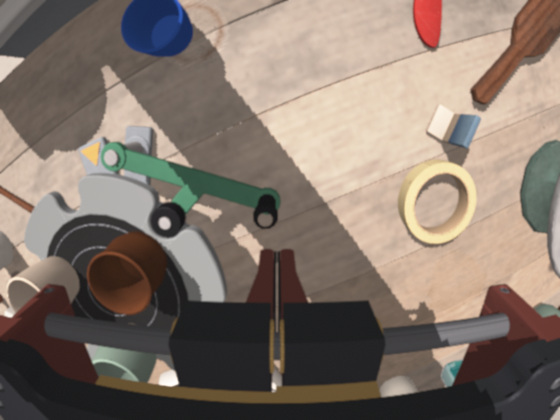

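```bash
cat >> h.py <<'E'
def wpx(g,s,u,v,z):
    x,y=u-g['cx'],v-g['cy']; r=np.hypot(x,y); t=r/g['fx']
    d=np.array([np.sin(t)*x/r,np.sin(t)*y/r,np.cos(t)]); T=np.array(g['tool_from_camera']); R=np.array(s['ee_rot'])
    o=R@T[:3,3]+np.array(s['eef_pos']); w=R@T[:3,:3]@d; return o+w*(z-o[2])/w[2]
E
python3 -c "
from h import *
s=bot.state(); st(); g=load('wrist')
H=wpx(g,s,266,218,120);Q=wpx(g,s,115,156,76);print(H,Q,wpx(g,s,165,222,90))
d=(H-Q)[:2];print(np.hypot(*d),np.degrees(np.arctan2(d[1],d[0])))
plan([(574,180,200,58,4),(574,180,125,58,6)])"
```

```text
2.52 [558.2 219.2 228.4] yang 62.0 tilt [-0.001  0.005] F [2.5 3.  0.3] 0.7637711241658789
[553.45569372 211.68197237 120.        ] [441.36820167 103.33942944  76.        ] [521.16664058 120.37831493  90.        ]
155.89006537391694 44.02667919778496
[[-8,-6.8,7.0,0.001,-0.001,0.017],[-8,-6.7,7.0,0.001,-0.001,0.017],[-8,-6.5,7.1,0.001,-0.001,0.017],[-8,-6.4,7.1,0.001,-0.001,0.017],[-0.0,0.0,12,0.0,0.0,0.0],[-0.0,0.0,12,0.0,0.0,0.0],[-0.0,0.0,12,0.0,0.0,0.0],[-0.0,0.0,12,0.0,0.0,0.0],[-0.0,0.0,12,0.0,0.0,0.0],[-0.0,0.0,12,0.0,0.0,0.0]]
```

```bash
python3 -m pendant '[[-8,-7,7,0,0,0.017],[-8,-7,7,0,0,0.017],[-8,-6,7,0,0,0.017],[-8,-6,7,0,0,0.017],[0,0,0,0,0,0],[0,0,0,0,0,0]]'
python3 -c "
from h import *
st(); plan([(574,180,120,58,7)])"
```

```text
time: 3.28
eef_pos: [572.5, 174.7, 196.7]
ee_rot: [[-0.844, 0.537, -0.005], [0.537, 0.844, 0.004], [0.006, 0.0, -1.0]]
force: [-0.0, 0.2, 0.2]
finger_gap: 0.5
3.27 [572.5 174.7 196.7] yang 57.5 tilt [-0.005  0.004] F [-0.   0.2  0.2] 0.4903873635751085
[[0.2,0.8,11,0.0,-0.001,-0.001],[0.2,0.8,11,0.0,-0.001,-0.001],[0.2,0.8,11,0.0,-0.001,-0.001],[0.2,0.8,11,0.0,-0.001,-0.001],[0.2,0.8,11,0.0,-0.001,-0.001],[0.2,0.8,11,0.0,-0.001,-0.001],[0.2,0.8,11,0.0,-0.001,-0.001]]
```

```bash
python3 -m pendant '[[0,1,11,0,0,0],[0,1,11,0,0,0],[0,1,11,0,0,0],[0,1,11,0,0,0],[0,1,11,0,0,0],[0,1,11,0,0,0],[0,1,11,0,0,0],[0,0,0,0,0,0]]'
python3 -c "
from h import *
st(); plan([(*pol(P,161,a),120,48+(a-36)*.6,2) for a in (39,44,49,54,59,64)])"
```

```text
time: 4.28
eef_pos: [575.4, 182.2, 113.6]
ee_rot: [[-0.844, 0.536, -0.006], [0.536, 0.844, 0.003], [0.007, -0.0, -1.0]]
force: [-0.2, -0.6, -0.8]
finger_gap: 0.3
4.28 [575.4 182.2 113.6] yang 57.6 tilt [-0.006  0.003] F [-0.2 -0.6 -0.8] 0.2779971849701377
[[9,0.6,-3.1,0.0,-0.004,0.068],[9,-0.0,-3.2,0.0,-0.004,0.068],[6.9,1.0,0.0,0.0,0.0,-0.026],[6.9,1.2,0.0,0.0,0.0,-0.026],[7.0,0.8,0.0,0.0,0.0,-0.026],[7.0,1.0,0.0,0.0,0.0,-0.026],[7.0,0.5,0.0,0.0,0.0,-0.026],[7.0,0.7,0.0,0.0,0.0,-0.026],[7.0,0.3,0.0,0.0,0.0,-0.026],[7.0,0.5,0.0,0.0,0.0,-0.026],[7.0,0.0,0.0,0.0,0.0,-0.026],[7.0,0.2,0.0,0.0,0.0,-0.026]]
```

```bash
python3 -m pendant '[[9,1,-3,0,0,0.068],[9,0,-3,0,0,0.068],[7,1,0,0,0,-0.026],[7,1,0,0,0,-0.026],[7,1,0,0,0,-0.026],[7,1,0,0,0,-0.026]]'
python3 -c "
from h import *
st(); plan([(*pol(P,161,a),120,48+(a-36)*.6,2) for a in (54,59,64)])"
```

```text
time: 5.03
eef_pos: [541.6, 214.3, 120.6]
ee_rot: [[-0.83, 0.558, -0.004], [0.558, 0.83, 0.003], [0.005, 0.001, -1.0]]
force: [-0.3, -0.6, 0.2]
finger_gap: 0.4
5.03 [541.6 214.3 120.6] yang 56.1 tilt [-0.004  0.003] F [-0.3 -0.6  0.2] 0.3511913235199806
[[6.8,-0.1,0.4,0.0,-0.003,-0.024],[6.8,0.1,0.3,0.0,-0.003,-0.024],[7.0,0.3,0.0,0.0,0.0,-0.026],[7.0,0.5,0.0,0.0,0.0,-0.026],[7.0,0.0,0.0,0.0,0.0,-0.026],[7.0,0.2,0.0,0.0,0.0,-0.026]]
```

```bash
python3 -m pendant '[[7,0,0,0,0,-0.024],[7,0,0,0,0,-0.024],[7,0,0,0,0,-0.026],[7,0,0,0,0,-0.026],[7,0,0,0,0,-0.026],[7,0,0,0,0,-0.026]]'
python3 -c "
from h import *
st(); plan([(*pol(P,161,65),120,65,3)]);g=grab('wrist'); save('w2.png',g['frame'])
p=bot.state()['eef_pos'][:2]-P; print(np.hypot(*p),np.degrees(np.arctan2(p[1],p[0])))"
```

```text
time: 5.78
eef_pos: [503.3, 237.3, 121.0]
ee_rot: [[-0.91, 0.415, -0.003], [0.415, 0.91, 0.004], [0.004, 0.003, -1.0]]
force: [2.2, -1.1, -0.5]
finger_gap: 0.8
5.78 [503.3 237.3 121. ] yang 65.5 tilt [-0.003  0.004] F [ 2.2 -1.1 -0.5] 0.763113934677567
[[-0.1,0.1,0.3,0.001,-0.001,0.003],[-0.1,0.1,0.3,0.001,-0.001,0.003],[-0.1,0.1,0.3,0.001,-0.001,0.003]]
160.68044006991647 65.29838582735762
```

View pics/w2.png

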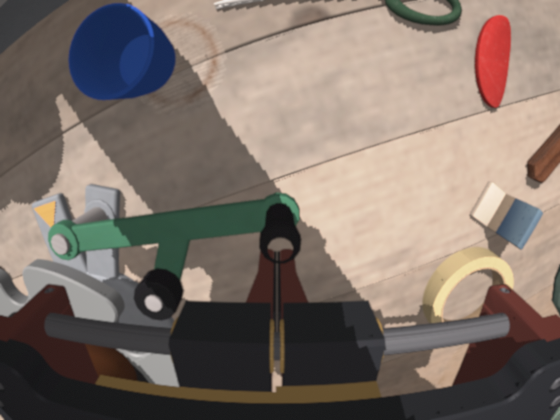

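```bash
python3 -c "
from h import *
plan([(513,232,121,65,2),(513,232,230,65,4),(*pol(A,127,-71.3),215,18.7,10)])"
```

```text
[[-5.8,-0.4,-0.0,0.001,-0.002,0.005],[-5.8,-0.4,-0.0,0.001,-0.002,0.005],[0.0,-0.0,-27,0.0,0.0,0.0],[0.0,-0.0,-27,0.0,0.0,0.0],[0.0,-0.0,-27,0.0,0.0,0.0],[0.0,-0.0,-27,0.0,0.0,0.0],[-22,-28,1.5,0.0,0.0,0.081],[-24,-26,1.5,0.0,0.0,0.081],[-26,-24,1.5,0.0,0.0,0.081],[-28,-22,1.5,0.0,0.0,0.081],[-30,-19,1.5,0.0,0.0,0.081],[-31,-17,1.5,0.0,0.0,0.081],[-32,-14,1.5,0.0,0.0,0.081],[-33,-12,1.5,0.0,0.0,0.081],[-34,-9,1.5,0.0,0.0,0.081],[-35,-6.2,1.5,0.0,0.0,0.081]]
```

```bash
python3 -m pendant '[[-6,0,0,0,0,0],[-6,0,0,0,0,0],[0,0,-27,0,0,0],[0,0,-27,0,0,0],[0,0,-27,0,0,0],[0,0,-27,0,0,0],[-22,-28,1,0,0,0.081],[-24,-26,1,0,0,0.081],[-26,-24,1,0,0,0.081],[-28,-22,1,0,0,0.081],[-30,-19,1,0,0,0.081],[-31,-17,1,0,0,0.081],[-32,-14,1,0,0,0.081],[-33,-12,1,0,0,0.081],[-34,-9,1,0,0,0.081],[-35,-6,1,0,0,0.081],[0,0,0,0,0,0],[0,0,0,0,0,0]]'
python3 -c "
from h import *
s=bot.state();g=grab('wrist');pickle.dump((np.array(s['eef_pos']),np.array(s['ee_rot'])),open('ws.pkl','wb')); save('w3.png',g['frame'])
st(); plan([(*pol(A,127,-71.3),215,18.7,3)])
g=grab('top');c=cv2.resize(g['frame'][125:275,190:390],None,fx=4,fy=4,interpolation=cv2.INTER_CUBIC);save('t3.png',(255*(c/255.)**0.55).astype(np.uint8))"
```

```text
time: 8.07
eef_pos: [600.6, -129.6, 220.7]
ee_rot: [[-0.295, 0.956, -0.004], [0.956, 0.295, 0.006], [0.007, -0.002, -1.0]]
force: [-0.5, 0.4, 0.4]
finger_gap: 0.6
8.12 [ 600.6 -129.4  220.7] yang 17.2 tilt [-0.003  0.006] F [ 0.2 -0.3  0.5] 0.48833329295131284
[[5.7,-0.4,1.9,-0.001,-0.002,-0.009],[5.7,-0.3,1.9,-0.001,-0.002,-0.009],[5.7,-0.3,1.9,-0.001,-0.002,-0.009]]
```

View pics/w3.png

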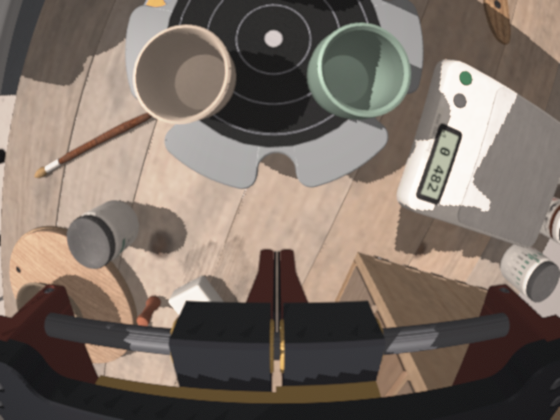

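View pics/t3.png

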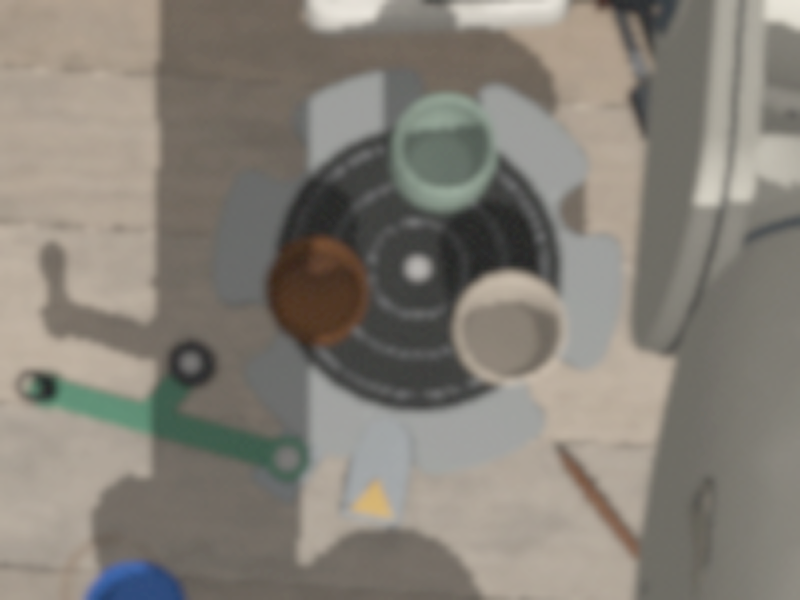

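```bash
python3 -c "
from h import *
g=load('wrist');p,R=pickle.load(open('ws.pkl','rb'));s=dict(eef_pos=p,ee_rot=R)
h=wpx(g,s,273,38,90);print(h)
for u,v in((274,152),(274,185)):
  q=wpx(g,s,u,v,90);d=(q-h)[:2];print(q,np.hypot(*d),np.degrees(np.arctan2(d[1],d[0])),q[:2]-A)
g=load('top')
q=px(g,190+40/4,125+384/4,120);d=q[:2]-P;print('latch',np.hypot(*d),np.degrees(np.arctan2(d[1],d[0]))-44)
plan([(*pol(A,127,-71.3),210,18.7,3),(*pol(A,127,-71.3),100,18.7,8)])"
```

```text
[553.90031307   8.46654725  90.        ]
[582.82032213 -82.41447333  90.        ] 95.37152000078176 -72.34797473682711 [ 29.12032213 -89.41447333]
[ 591.08236411 -109.27025564   90.        ] 123.46845620006758 -72.47354305217175 [  37.38236411 -116.27025564]
latch 156.00023583933748 28.391158024811958
[[5.6,-0.4,3.6,0.0,-0.002,-0.009],[5.6,-0.4,3.6,0.0,-0.002,-0.009],[5.6,-0.3,3.6,0.0,-0.002,-0.009],[0.0,-0.0,14,0.0,0.0,0.0],[0.0,-0.0,14,0.0,0.0,0.0],[0.0,-0.0,14,0.0,0.0,0.0],[0.0,-0.0,14,0.0,0.0,0.0],[0.0,-0.0,14,0.0,0.0,0.0],[0.0,-0.0,14,0.0,0.0,0.0],[0.0,-0.0,14,0.0,0.0,0.0],[0.0,-0.0,14,0.0,0.0,0.0]]
```

```bash
python3 -m pendant '[[5.6,0,2,0,0,-0.009],[5.6,0,2,0,0,-0.009],[5.6,0,2,0,0,-0.009],[0,0,0,0,0,0],[0,0,14,0,0,0],[0,0,14,0,0,0],[0,0,14,0,0,0],[0,0,14,0,0,0]]'
python3 -c "
from h import *
st(); plan([(*pol(A,127,-71.8),101,18.7,5)])"
```

```text
time: 9.18
eef_pos: [594.7, -109.0, 155.2]
ee_rot: [[-0.327, 0.945, -0.003], [0.945, 0.327, 0.006], [0.006, -0.001, -1.0]]
force: [0.1, -0.8, 0.3]
finger_gap: 0.6
9.18 [ 594.7 -109.   155.2] yang 19.1 tilt [-0.003  0.006] F [ 0.1 -0.8  0.3] 0.6154068186529615
[[-0.9,-0.5,11,0.0,-0.001,0.001],[-0.8,-0.5,11,0.0,-0.001,0.001],[-0.8,-0.5,11,0.0,-0.001,0.001],[-0.8,-0.5,11,0.0,-0.001,0.001],[-0.8,-0.5,11,0.0,-0.001,0.001]]
```

```bash
python3 -m pendant '[[-1,-0.5,11,0,0,0],[-1,-0.5,11,0,0,0],[-1,-0.5,11,0,0,0],[-1,-0.5,10,0,0,0],[-1,-0.5,8,0,0,0],[0,0,0,0,0,0]]'
python3 -c "
from h import *
st(); plan([(*pol(A,127,-72-a),100,18-a,2) for a in (5,10,15,20,25,30)])"
```

```text
time: 9.93
eef_pos: [593.0, -114.8, 98.8]
ee_rot: [[-0.327, 0.945, -0.005], [0.945, 0.327, 0.006], [0.008, -0.003, -1.0]]
force: [-1.1, 1.2, -0.1]
finger_gap: 0.3
9.93 [ 593.  -114.8   98.8] yang 19.1 tilt [-0.005  0.006] F [-1.1  1.2 -0.1] 0.3417371345340882
[[0.8,-5.4,-0.6,-0.002,-0.004,0.053],[0.5,-5.4,-0.6,-0.002,-0.004,0.053],[0.2,-5.5,-0.0,0.0,0.0,0.044],[-0.0,-5.5,-0.0,0.0,0.0,0.044],[0.2,-5.5,-0.0,0.0,0.0,0.044],[0.0,-5.5,-0.0,0.0,0.0,0.044],[0.2,-5.5,-0.0,0.0,0.0,0.044],[-0.0,-5.5,-0.0,0.0,0.0,0.044],[0.2,-5.5,-0.0,0.0,0.0,0.044],[0.0,-5.5,-0.0,0.0,0.0,0.044],[0.2,-5.5,-0.0,0.0,0.0,0.044],[0.0,-5.5,-0.0,0.0,0.0,0.044]]
```

```bash
python3 -m pendant '[[0.8,-5.4,0,0,0,0.053],[0.5,-5.4,0,0,0,0.053],[0,-5.5,0,0,0,0.044],[0,-5.5,0,0,0,0.044],[0,-5.5,0,0,0,0.044],[0,-5.5,0,0,0,0.044],[0,-5.5,0,0,0,0.044],[0,-5.5,0,0,0,0.044]]'
python3 -c "
from h import *
st(); d=bot.state()['eef_pos'][:2]-A;print(np.hypot(*d),np.degrees(np.arctan2(d[1],d[0])))
plan([(*pol(A,127,-72-a),100,18-a,2) for a in (25,30,35,40,45,50)])"
```

```text
time: 10.92
eef_pos: [553.0, -121.1, 102.8]
ee_rot: [[0.049, 0.999, 0.005], [0.999, -0.049, 0.004], [0.004, 0.005, -1.0]]
force: [-0.1, -0.1, -1.2]
finger_gap: 0.7
10.93 [ 553.  -121.1  102.8] yang -2.8 tilt [0.005 0.004] F [-0.1 -0.1 -1.2] 0.68042089724579
128.14776051097246 -90.30896840372023
[[0.7,-7.4,1.3,0.002,-0.002,0.036],[0.4,-7.5,1.4,0.002,-0.002,0.036],[0.2,-5.5,-0.0,0.0,0.0,0.044],[0.0,-5.5,-0.0,0.0,0.0,0.044],[0.2,-5.5,-0.0,0.0,0.0,0.044],[-0.0,-5.5,-0.0,0.0,0.0,0.044],[0.2,-5.5,-0.0,0.0,0.0,0.044],[0.0,-5.5,-0.0,0.0,0.0,0.044],[0.2,-5.5,-0.0,0.0,0.0,0.044],[0.0,-5.5,-0.0,0.0,0.0,0.044],[0.2,-5.5,-0.0,0.0,0.0,0.044],[-0.0,-5.5,-0.0,0.0,0.0,0.044]]
```

```bash
python3 -m pendant '[[0.7,-7,1.3,0,0,0.036],[0.4,-7,1.3,0,0,0.036],[0.2,-5.5,0.3,0,0,0.044],[0,-5.5,0.3,0,0,0.044],[0.2,-5.5,0.3,0,0,0.044],[0,-5.5,0.3,0,0,0.044],[0.2,-5.5,0.3,0,0,0.044],[0,-5.5,0.3,0,0,0.044],[0.2,-5.5,0.3,0,0,0.044],[0,-5.5,0.3,0,0,0.044]]'
python3 -c "
from h import *
st(); d=bot.state()['eef_pos'][:2]-A;print(np.hypot(*d),np.degrees(np.arctan2(d[1],d[0])))
plan([(*pol(A,127,-72-a),100,18-a,2) for a in (50,55,60,64)])
g=grab('top');c=cv2.resize(g['frame'][125:275,190:390],None,fx=3,fy=3,interpolation=cv2.INTER_CUBIC);save('t4.png',(255*(c/255.)**0.55).astype(np.uint8))"
```

```text
time: 12.18
eef_pos: [495.4, -105.5, 98.9]
ee_rot: [[0.475, 0.88, 0.01], [0.88, -0.475, 0.003], [0.007, 0.008, -1.0]]
force: [0.2, 1.4, 0.0]
finger_gap: 0.5
12.18 [ 495.4 -105.5   98.9] yang -28.4 tilt [0.01  0.003] F [0.2 1.4 0. ] 0.4643708077602579
126.74650608351884 -117.40092128579138
[[-0.0,-5.1,-0.6,0.004,-0.004,0.032],[-0.2,-5.1,-0.6,0.004,-0.004,0.032],[0.2,-5.5,-0.0,0.0,0.0,0.044],[0.0,-5.5,-0.0,0.0,0.0,0.044],[0.2,-5.5,-0.0,0.0,0.0,0.044],[0.0,-5.5,-0.0,0.0,0.0,0.044],[0.2,-4.4,-0.0,0.0,0.0,0.035],[-0.0,-4.4,-0.0,0.0,0.0,0.035]]
```

View pics/t4.png

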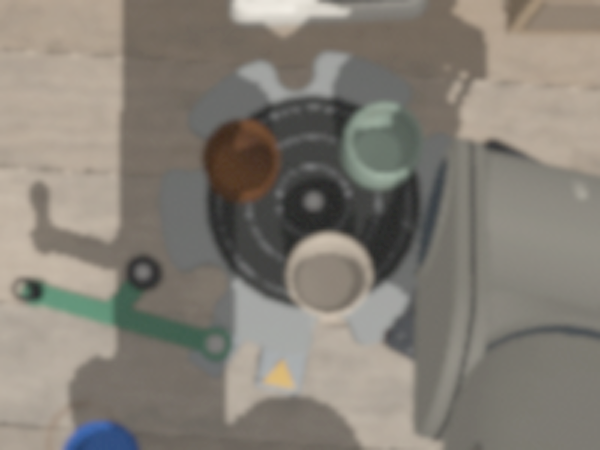

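```bash
python3 -c "
from h import *
g=load('top')
for n,(u,v) in dict(b=(330,276),d=(242,160),g=(381,145)).items():
  d=px(g,190+u/3,125+v/3,140)[:2]-A;print(n,np.hypot(*d),np.degrees(np.arctan2(d[1],d[0])))
u,v=297,78
d=px(g,190+u/3,125+v/3,90)[:2]-A;print('notch',np.hypot(*d),np.degrees(np.arctan2(d[1],d[0])))"
```

```text
b 67.5577836051999 -172.10532293857813
d 65.11129193464095 65.01425755751673
g 64.6101716933201 -54.480494655745
notch 106.04752110030222 6.339440323415982
```

```bash
python3 -m pendant '[[0,-5,-0.3,0,0,0.032],[0,-5,-0.3,0,0,0.032],[0.2,-5.5,0,0,0,0.044],[0,-5.5,0,0,0,0.044],[0.2,-5.5,0,0,0,0.044],[0,-5.5,0,0,0,0.044],[0,-3,0,0,0,0.03],[0,0,0,0,0,0]]'
python3 -c "
from h import *
st(); d=bot.state()['eef_pos'][:2]-A;print(np.hypot(*d),np.degrees(np.arctan2(d[1],d[0])))
plan([(*pol(A,127,-135.5),100,-46,2)])
g=grab('top');c=cv2.resize(g['frame'][125:275,190:390],None,fx=3,fy=3,interpolation=cv2.INTER_CUBIC);save('t5.png',(255*(c/255.)**0.55).astype(np.uint8))"
```

```text
time: 13.22
eef_pos: [464.5, -84.1, 99.4]
ee_rot: [[0.701, 0.713, 0.01], [0.713, -0.701, 0.003], [0.009, 0.005, -1.0]]
force: [0.2, -0.6, 0.3]
finger_gap: 0.5
13.22 [464.5 -84.1  99.4] yang -44.5 tilt [0.01  0.003] F [ 0.2 -0.6  0.3] 0.4993380639343974
127.5328346276759 -134.3915586062493
[[0.3,-1.2,-0.3,0.002,-0.004,0.013],[0.3,-1.2,-0.3,0.002,-0.004,0.013]]
```

View pics/t5.png

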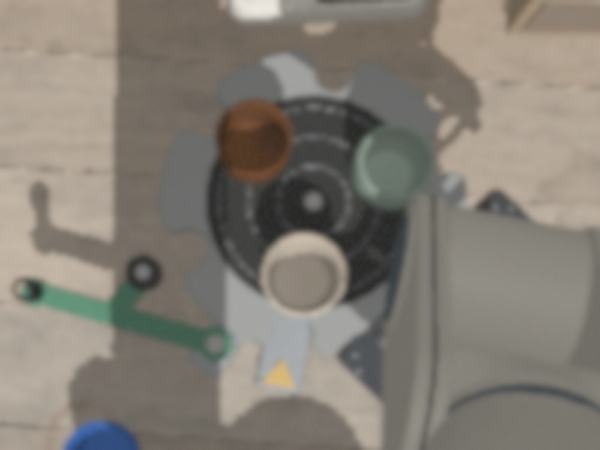

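```bash
python3 -c "
from h import *
g=load('top')
for n,(u,v) in dict(b=(304,274),d=(254,141),g=(394,166)).items():
  d=px(g,190+u/3,125+v/3,140)[:2]-A;print(n,np.hypot(*d),np.degrees(np.arctan2(d[1],d[0])))
plan([(*pol(A,127.5,-136),100,-46,2),(*pol(A,127.5,-134),100,-44,2),(*pol(A,129,-132),230,-44,6)])"
```

```text
b 65.92392986341947 170.09401308634048
d 65.0967294274544 48.996231778166475
g 65.76178077850312 -71.97245549463887
[[0.0,-1.9,-0.3,0.003,-0.005,0.013],[-0.0,-1.9,-0.3,0.003,-0.005,0.013],[0.0,2.2,-0.0,0.0,0.0,-0.017],[0.0,2.2,-0.0,0.0,0.0,-0.017],[-0.2,0.8,-22,0.0,0.0,0.0],[-0.2,0.8,-22,0.0,0.0,0.0],[-0.2,0.8,-22,0.0,0.0,0.0],[-0.2,0.8,-22,0.0,0.0,0.0],[-0.2,0.8,-22,0.0,0.0,0.0],[-0.2,0.8,-22,0.0,0.0,0.0]]
```

```bash
python3 -m pendant '[[0,1.5,0,0,0,0],[0,1.5,0,0,0,0],[0,0.5,-22,0,0,0],[0,0.5,-22,0,0,0],[0,0.5,-22,0,0,0],[0,0.5,-22,0,0,0],[0,0.5,-22,0,0,0],[0,0,-20,0,0,0],[0,0,0,0,0,0]]'
python3 -c "
from h import *
st(); plan([(*pol(P,161,87),200,-35,10)])"
```

```text
time: 14.4
eef_pos: [468.1, -89.7, 233.0]
ee_rot: [[0.7, 0.714, 0.009], [0.714, -0.7, 0.003], [0.008, 0.004, -1.0]]
force: [0.0, 1.2, -0.7]
finger_gap: 0.4
14.4 [468.1 -89.7 233. ] yang -44.5 tilt [0.009 0.003] F [ 0.   1.2 -0.7] 0.3663829901283571
[[23,-26,3.4,0.001,-0.001,-0.017],[23,-25,3.4,0.001,-0.001,-0.017],[24,-25,3.4,0.001,-0.001,-0.017],[24,-25,3.4,0.001,-0.001,-0.017],[24,-24,3.4,0.001,-0.001,-0.017],[25,-24,3.3,0.001,-0.001,-0.017],[25,-23,3.3,0.001,-0.001,-0.017],[26,-23,3.3,0.001,-0.001,-0.017],[26,-22,3.3,0.001,-0.001,-0.017],[26,-22,3.3,0.001,-0.001,-0.017]]
```

```bash
python3 -m pendant '[[23,-26,0,0,0,-0.017],[23,-25,0,0,0,-0.017],[24,-25,3,0,0,-0.017],[24,-25,3,0,0,-0.017],[24,-24,3,0,0,-0.017],[25,-24,3,0,0,-0.017],[25,-23,3,0,0,-0.017],[26,-23,3,0,0,-0.017],[26,-22,3,0,0,-0.017],[26,-22,3,0,0,-0.017],[0,0,0,0,0,0],[0,0,0,0,0,0]]'
python3 -c "
from h import *
st(); plan([(*pol(P,161,87),200,-35,3),(*pol(P,161,87),120,-35,6)])
g=grab('top');c=cv2.resize(g['frame'][125:275,190:390],None,fx=3,fy=3,interpolation=cv2.INTER_CUBIC);save('t6.png',(255*(c/255.)**0.55).astype(np.uint8))"
```

```text
time: 15.9
eef_pos: [438.0, 260.6, 196.7]
ee_rot: [[0.566, 0.824, -0.004], [0.824, -0.566, -0.002], [-0.004, -0.002, -1.0]]
force: [-0.7, -0.4, -0.7]
finger_gap: 0.5
15.9 [438.  260.6 196.7] yang -34.5 tilt [-0.004 -0.002] F [-0.7 -0.4 -0.7] 0.543867469806647
[[-1.1,3.3,-1.1,-0.001,0.001,0.003],[-1.1,3.3,-1.1,-0.001,0.001,0.003],[-1.1,3.3,-1.1,-0.001,0.001,0.003],[0.0,0.0,13,0.0,0.0,0.0],[0.0,0.0,13,0.0,0.0,0.0],[0.0,0.0,13,0.0,0.0,0.0],[0.0,0.0,13,0.0,0.0,0.0],[0.0,0.0,13,0.0,0.0,0.0],[0.0,0.0,13,0.0,0.0,0.0]]
```

View pics/t6.png

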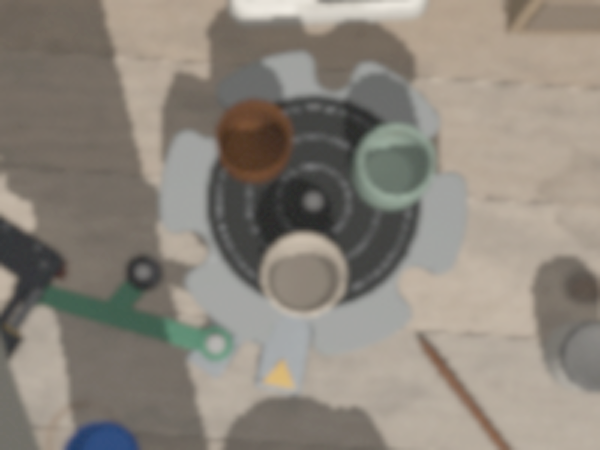

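```bash
python3 -m pendant '[[-1,3,0,0,0,0],[-1,3,0,0,0,0],[-1,3,12,0,0,0],[0,0,13,0,0,0],[0,0,13,0,0,0],[0,0,13,0,0,0],[0,0,13,0,0,0],[0,0,11,0,0,0],[0,0,0,0,0,0]]'
python3 -c "
from h import *
st(); plan([(*pol(P,161,a),120,-35-(87-a)*.3,2) for a in (82,77,72,67,62,57,54)])"
```

```text
time: 17.08
eef_pos: [443.5, 249.4, 115.4]
ee_rot: [[0.569, 0.822, -0.006], [0.822, -0.569, -0.003], [-0.006, -0.003, -1.0]]
force: [-0.1, -0.2, -0.0]
finger_gap: 0.4
17.07 [443.5 249.4 115.4] yang -34.7 tilt [-0.006 -0.003] F [-0.1 -0.2 -0. ] 0.43594991358277263
[[4.8,5.6,-2.4,-0.002,0.003,0.016],[4.8,5.5,-2.3,-0.002,0.003,0.016],[3.1,6.3,0.0,0.0,0.0,0.013],[3.2,6.3,0.0,0.0,0.0,0.013],[2.7,6.5,0.0,0.0,0.0,0.013],[2.8,6.5,0.0,0.0,0.0,0.013],[2.3,6.6,0.0,0.0,0.0,0.013],[2.4,6.6,0.0,0.0,0.0,0.013],[1.9,6.8,0.0,0.0,0.0,0.013],[2.0,6.7,0.0,0.0,0.0,0.013],[1.5,6.9,0.0,0.0,0.0,0.013],[1.5,6.8,0.0,0.0,0.0,0.013],[0.7,4.2,0.0,0.0,0.0,0.008],[0.7,4.2,0.0,0.0,0.0,0.008]]
```

```bash
python3 -m pendant '[[5,5.5,-2,0,0,0.016],[5,5.5,-2,0,0,0.016],[3,6.3,0,0,0,0.013],[3,6.3,0,0,0,0.013],[2.7,6.5,0,0,0,0.013],[2.8,6.5,0,0,0,0.013],[2.3,6.6,0,0,0,0.013],[2.4,6.6,0,0,0,0.013]]'
python3 -c "
from h import *
st(); p=bot.state()['eef_pos'][:2]-P; print(np.hypot(*p),np.degrees(np.arctan2(p[1],p[0])))
plan([(*pol(P,161,a),120,-35-(87-a)*.3,2) for a in (62,57,54,51)])"
```

```text
time: 18.08
eef_pos: [502.9, 239.4, 120.6]
ee_rot: [[0.662, 0.75, -0.005], [0.75, -0.662, -0.003], [-0.005, -0.002, -1.0]]
force: [-1.6, -0.4, 0.5]
finger_gap: 0.5
18.07 [502.9 239.4 120.6] yang -41.5 tilt [-0.005 -0.003] F [-1.6 -0.4  0.5] 0.48197369470906953
162.40130737509517 65.56935350543569
[[0.6,5.0,0.3,-0.001,0.003,0.009],[0.7,5.0,0.3,-0.001,0.003,0.009],[1.5,6.9,0.0,0.0,0.0,0.013],[1.5,6.8,0.0,0.0,0.0,0.013],[0.7,4.2,0.0,0.0,0.0,0.008],[0.7,4.2,0.0,0.0,0.0,0.008],[0.5,4.2,0.0,0.0,0.0,0.008],[0.6,4.2,0.0,0.0,0.0,0.008]]
```

```bash
python3 -m pendant '[[0.6,5,0,0,0,0.009],[0.7,5,0,0,0,0.009],[1.5,6.5,0,0,0,0.013],[1.5,6,0,0,0,0.013],[0.7,4,0,0,0,0.008]]'
python3 -c "
from h import *
st(); p=bot.state()['eef_pos'][:2]-P; print(np.hypot(*p),np.degrees(np.arctan2(p[1],p[0])))
plan([(*pol(P,161,a),120,-35-(87-a)*.3,2) for a in (54,52,50)])"
```

```text
time: 18.7
eef_pos: [527.4, 224.1, 120.5]
ee_rot: [[0.703, 0.711, -0.005], [0.711, -0.703, -0.002], [-0.005, -0.002, -1.0]]
force: [-1.5, 0.7, 0.3]
finger_gap: 0.4
18.7 [527.4 224.1 120.5] yang -44.7 tilt [-0.005 -0.002] F [-1.5  0.7  0.3] 0.44900404367816876
161.24175619858315 55.32509482095439
[[0.2,1.9,0.2,-0.001,0.003,0.002],[0.2,1.9,0.2,-0.001,0.003,0.002],[0.4,2.8,-0.0,0.0,0.0,0.005],[0.4,2.8,-0.0,0.0,0.0,0.005],[0.3,2.8,-0.0,0.0,0.0,0.005],[0.3,2.8,-0.0,0.0,0.0,0.005]]
```

```bash
python3 -m pendant '[[0.3,3,0,0,0,0.005],[0.3,3,0,0,0,0.005],[0.3,3,0,0,0,0.005],[0.3,3,0,0,0,0.005]]'
python3 -c "
from h import *
st(); p=bot.state()['eef_pos'][:2]-P; print(np.hypot(*p),np.degrees(np.arctan2(p[1],p[0])))"
```

```text
time: 19.2
eef_pos: [535.8, 217.1, 120.4]
ee_rot: [[0.719, 0.695, -0.009], [0.695, -0.719, -0.0], [-0.006, -0.006, -1.0]]
force: [-12.1, 16.2, 5.7]
finger_gap: 0.5
19.2 [535.8 217.1 120.4] yang -46.0 tilt [-0.009 -0.   ] F [-12.1  16.2   5.7] 0.5437396991673673
160.60900975052476 51.45361449386768
```

```bash
python3 -m pendant '[[0,3,0,0,0,0],[0,3,0,0,0,0],[0,3,0,0,0,0]]'; python3 -c "
from h import *
st()"
python3 -m pendant '[[0,-4,0,0,0,0],[0,-6,0,0,0,0],[0,-8,0,0,0,0],[0,-8,0,0,0,0],[0,0,-25,0,0,0],[0,0,-25,0,0,0],[0,0,-25,0,0,0],[0,0,-25,0,0,0],[0,-30,0,0,0,0],[0,-30,0,0,0,0],[0,0,0,0,0,0],[0,0,0,0,0,0]]'
python3 -c "
from h import *
st()
g=grab('top');c=cv2.resize(g['frame'][125:275,190:390],None,fx=4,fy=4,interpolation=cv2.INTER_CUBIC);save('t7.png',(255*(c/255.)**0.55).astype(np.uint8))"
```

```text
time: 19.58
eef_pos: [535.9, 217.1, 120.6]
ee_rot: [[0.721, 0.693, -0.02], [0.693, -0.721, 0.009], [-0.009, -0.02, -1.0]]
force: [-9.6, 13.2, 4.7]
finger_gap: 0.6
19.57 [535.9 217.1 120.6] yang -46.1 tilt [-0.02   0.009] F [-9.6 13.2  4.7] 0.5607836887161489
time: 21.08
eef_pos: [475.6, 281.1, 225.6]
ee_rot: [[0.721, 0.693, -0.018], [0.693, -0.721, 0.008], [-0.007, -0.018, -1.0]]
force: [1.2, 0.3, -0.3]
finger_gap: 0.4
21.07 [475.6 281.1 225.6] yang -46.1 tilt [-0.018  0.008] F [ 1.2  0.3 -0.3] 0.36315083756973676
```

View pics/t7.png

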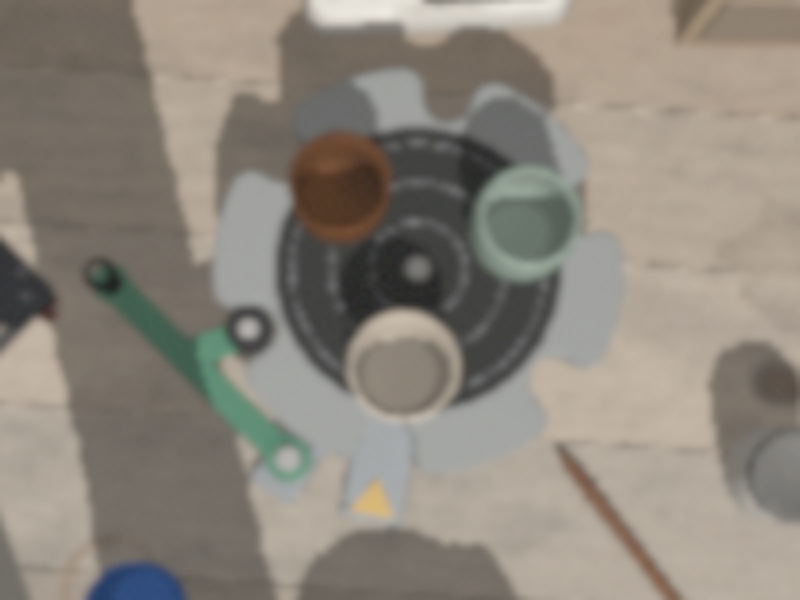

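```bash
python3 -c "
from h import *
g=load('top');q=px(g,190+403/4,125+366/4,142)[:2];f=pol(A,65,168.7);print(q,f,np.hypot(*(q-f)))
st();print(np.abs(bot.state()['joint_vel']).max());print(bot.job_done())"
```

```text
[488.24760003  19.81621071] [489.96004719  19.73649938] 1.7143013683597952
21.12 [475.6 281.  225.5] yang -46.1 tilt [-0.018  0.008] F [-0.2  0.1 -1.2] 0.24273862147668424
0.5612055278830546
the job is handed in; nothing more can be done
None
```

The bare cup now stands at the brass arrow with the wheel locked, and I handed the job in at about 21 s of the 72 s allowed. `bot.job_done()` reports no verdict, so this rests on my own checks.

- **What I did:** I swung the latch out with the closed fingertips, to about 0.495 rad as measured in the top picture. I then turned the wheel about 60° clockwise by a free rim notch. Finally I pushed the latch home until it stopped firmly at about 20 N.
- **Last checks:** In the final top picture the handle and roller are back at their starting pixels, so the latch looks home. The bare cup measures about 2 mm from the front place. All three cups look upright and in place, and the gripper is clear of everything with force readings near zero.
- **Disagreement:** Before the latch was closed, the three cups gave slightly different wheel turns (57° to 61°, mean 58.7°). That is within picture-reading error and well inside the latch's 10° capture.
- **Not checked:** I did not re-measure the other things on the table. The arm was not brought near them at table height.

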